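# Set the stop collar of a knife sharpener with its height gauge

### The job

Set the height of the brass stop collar on the knife sharpener: slide the blue forked gauge along the channel under the collar until it is fully home against the threaded post, flat on the base, then screw the collar down, clockwise seen from above, until it just nips the gauge. Make it snug but do not force it tight, then leave the gauge nipped there and let go; leave the orange gauge and the other things alone.

Things in the scene. Friction and masses are not known exactly. Their poses are not given: they have to be found in the camera images.
- stand: Knife sharpener, fixed: black base plate 174 x 92 x 12 mm with an upright steel threaded post, 12 mm thick, top 72 mm above the worktop. Origin: on the worktop at the post's axis; the base reaches from x = -62 to +112 mm, y = +-46 mm. A channel for the gauge runs along x and opens towards the stand's -x. A whetstone block, top 27 mm above the worktop, lies at x = +53 to +109 mm.
- seat (a point): Point on the base's top (12 mm above the worktop) on the post's axis, axes as the stand: the gauge's origin lies here when home. Two aluminium rails, 6 mm high, 44 mm apart inside, from x = -40 to +24 mm, form the channel; its flared mouth widens to about 58 mm at x = -60 mm.
- collar: Round knurled brass collar on the post: 44 mm across, 20 mm high with the steel spring washer under it; dark top with a white mark (its x axis). Origin: centre of the washer's underside, 33 to 38 mm above the worktop at the start. Clockwise it moves down 12 mm a turn; thread friction 0.045 N m. Once on the gauge, 0.1 rad more adds about 6 N and 0.06 N m of resistance.
- gauge_blue: Blue plastic gauge, loose, about 0.12 kg: forked plate 16 mm thick, 40 mm wide, 115 mm long. Origin: on its underside, at the point that lies on the post's axis when home. x points out of the fork: prongs reach to x = +22 mm, the slot is 16 mm wide and ends at x = -6 mm, the plate ends at x = -92 mm. Enters the channel moving along +x, its x along the stand's x. Grip it by its upright tab.
- gauge_blue_tab (a point): Middle of the blue gauge's upright tab (10 mm thick along y, 30 mm long along x), 75 mm behind its origin (x = -75 mm) and 40 mm above its underside; the tab's top is 12 mm higher. Same axes as the gauge.
- gauge_orange: Orange gauge of the same outline but 10 mm thick, its tab's top 46 mm above its underside; not to be used. Same frame as the blue one. The two gauges change places.
- salt_shaker: Salt shaker, glass with grey cap, 44 mm across, 90 mm high, standing behind the work. Origin: centre of its underside.
- tin_beans: Low green food tin, 75 mm across, 58 mm high. Origin: centre of its underside.
- mug_stripe: Striped mug, 82 mm across, 97 mm high, standing to the right of the work. Origin: centre of its underside.
There are look-alikes about, which are no part of the job. There is more than one size of the gauge_blue; the one meant has the size given above.

How it is judged:
On the way, in this order (a step that is already met when the one before it is completed fails the run):
1. the blue gauge lies fully home round the post, flat in the channel, before the collar presses on it (horizontal distance between gauge_blue and seat below 0.004 m and z of gauge_blue in the frame of seat between -0.003 and 0.003 m and angle between the x axis of gauge_blue and the x axis of stand, either way round below 0.15 rad), for 0.2 s.
2. the collar nips the blue gauge (all of step 1 and contact force between collar and gauge_blue between 1 and 22 N), for 0.2 s.
At the end, for the whole second after the job is handed in: The blue gauge is home (its origin within 4 mm of the post's axis, its underside within 3 mm of the base's top, along the channel within 0.15 rad) and the collar presses on it with 1 to 22 N, all at rest and released (all of step 2 and linear speed of gauge_blue below 0.01 m/s); the robot touches nothing.
It fails at once if the collar is forced: it presses on the gauge with more than 30 N (contact force between collar and gauge_blue above 30 N).
It fails at once if the salt shaker is moved more than 20 mm (distance of salt_shaker from where it was at the start of the episode above 0.02 m).
It fails at once if the green tin is moved more than 20 mm (distance of tin_beans from where it was at the start of the episode above 0.02 m).
It fails at once if the striped mug is moved more than 20 mm (distance of mug_stripe from where it was at the start of the episode above 0.02 m).
It fails at once if the orange gauge is moved more than 20 mm (distance of gauge_orange from where it was at the start of the episode above 0.02 m).
It also fails if it takes over 72 s, if anything falls off the work surface, if the arm or the gripper's body presses on something with over 40 N, if the wrist force passes 120 N, or if a joint passes its speed limit or range.

### The arm

A 6-joint arm with a two-finger parallel gripper is mounted at the origin on a cart in front of the work surface, level with it; the furniture and walls round the work are solid. World frame = base frame: x ahead of the robot, y to its left, z up, the work surface at z = 0. Lengths are in m, angles in rad, forces in N, time in s.
With the tool pointing down it reaches from about 0.15 to 0.775 m from the base axis. Payload 6.1 kg.
Tool frame: the origin (TCP) lies midway between the tips of the shut fingers; the grasp point (between the pads) lies 19 mm behind it; z points along the fingers, y is the line along which they close (so a half turn about z gives the same grasp; the last joint's range is limited). The gripper opens to 85 mm and grips with 20 to 120 N. Pads are 22 mm wide; open, the fingers measure 114 mm over their backs; the gripper's body (76 mm by 85 mm) begins 54 mm behind the grasp point. The pads swing forward as they close: fully open they stand 13 mm farther back than shut.
Start: joints at [-1.205, 0.126, -0.04, 1.405, 0, 1.571], TCP at [0.188, -0.49, 0.231] pointing down, gripper open.
Joint ranges: [-2.72, 2.72], [-0.95, 1.95], [-1.27, 1.35], [-1.78, 2.02], [-1.46, 1.47], [-3.14, 3.14]. Speed limits (rad/s): [2.39, 2.39, 3.01, 3.14, 3.14, 3.14].

### API

Orientations are given as a 3x3 rotation matrix whose columns are the frame's x, y, z axes.
In Python, from rig import env gives the robot as it stands.
- The arm moves only by the tool carry_out, never from a script. Its argument "rows" is one flat list of numbers, 7 for each row, row after row: the closure, from 0 (fully open) to 1 (shut), then the shift along the tool's x, y, z in cm, then the turn, a rotation vector about the tool's x, y, z in rad. A call has 1 to 8 rows; each row is the pose to reach, as a shift and turn from the pose commanded when the call began, along the tool's axes at that moment; what a row does not reach only later rows make up. A row lasts 1/12 s, in which the tool goes at most 41.7 mm and 7.16 degrees, less where a joint would pass 70% of its speed; a pose out of reach is approached as far as the arm can. A call with a gripper value outside its range is refused whole. The fingers move at their own pace and stop on an object; "newtons" is the grip in N (left out, the last holds). Time passes only in rows, so rows that repeat a pose let the fingers close. It gives the time, the measured TCP pose, the force, the opening and the grip force at its end, in the units of the state.
- env.read_state(): the state, without advancing time (a new reading comes with each control period).
- env.capture(name): name is "side" or "top"; returns a dict with "img" (400x640x3 uint8, red, green, blue), "fx", "fy", "cx", "cy" (pixels), "R" (3x3) and "t" (3): a world point X has camera coordinates R X + t. Camera axes: x right, y down, z forward; pixel columns grow to the right and rows downward; lengths in m; the calibration is good to about 2 mm. A picture is of the moment at which its call begins. There is no depth.
- env.job_done(): hands the job in; it is judged then, once.
The state is a dict: "clock": time; "joint_positions": joint angles; "qd": joint speeds; "joint_torque": joint torques, N m; "ee_pos": TCP position; "tcp_rot": TCP orientation; "contact_force": force on the tool from outside, world axes, zero at the start; "moment": the same for the moment, N m; "grip_width": opening from 0.0 (shut) to 1.0 (fully open); "gripper_force": force on a finger pad.
Only numpy, scipy, OpenCV 4.12 (cv2) and the standard library are available. Lean on these libraries where they do the work, as an engineer would, in place of code of your own. Each camera call takes 0.05 s, during which the arm holds its last target. There are 200 camera calls.

## Working session

There is one attempt and no reset: what is moved stays moved. The work goes in short steps, Python scripts to look and compute and a tool call to move; the robot and the scene stay as the last step left them, time stands still between calls to the robot, and variables do not carry over. Pictures are saved under pics/ and viewed, at most 10 in all, crops included, and the job is handed in when it is done.

Besides the shell and the picture viewer there is one more tool, called after "Emit:" as name(argument=value, ...) on one line, values as JSON. carry_out: Moves the arm, as the interface text tells. Its arguments: {"type":"object","properties":{"rows":{"type":"array"},"newtons":{"type":"number"}},"required":["rows"]}

```bash
mkdir -p pics; ls
python3 - <<'E'
from rig import env
import cv2,numpy as np
for n in("top","side"):
    c=env.capture(n); cv2.imwrite(f"pics/{n}0.png",c["img"][:,:,::-1])
    np.savez(f"pics/{n}0.npz",**c)
    print(n,c["fx"],c["cx"],c["cy"],np.round(c["R"],3).tolist(),np.round(c["t"],3), -c["R"].T@c["t"])
s=env.read_state();print(s)
E
```

```text
pics
top 492.87376587578876 315.90720385317826 199.78102664116463 [[-0.013, -1.0, -0.014], [-0.998, 0.014, -0.066], [0.066, 0.013, -0.998]] [-0.038  0.564  1.578] [ 0.45787422 -0.06619307  1.61122573]
side 463.0317572375783 323.3113497508106 190.15940048940047 [[-0.802, -0.597, 0.001], [-0.282, 0.376, -0.883], [0.526, -0.709, -0.47]] [0.453 0.252 0.807] [0.00907154 0.74766279 0.60105959]
{'clock': 0.1, 'joint_positions': array([-1.20503878e+00,  1.26325970e-01, -4.04899546e-02,  1.40539035e+00,
       -1.28333935e-05,  1.57081630e+00]), 'qd': array([-0.00199911, -0.00149495,  0.00125624, -0.00032028, -0.00163484,
       -0.00063705]), 'joint_torque': array([ 3.54036229e-05, -4.36909139e+01,  3.53602517e+01,  1.36856013e-02,
        7.42486350e-05, -1.52208810e-05]), 'ee_pos': array([ 0.18763872, -0.48994114,  0.23061084]), 'tcp_rot': array([[ 9.33860226e-01,  3.57637822e-01, -5.16261164e-04],
       [ 3.57638195e-01, -9.33859304e-01,  1.31209206e-03],
       [-1.28615432e-05, -1.40994530e-03, -9.99999006e-01]]), 'contact_force': array([ 0.10183661, -0.00591261,  0.63831264]), 'moment': array([-0.01138189, -0.03778606, -0.01055246]), 'gripper_force': 0.0, 'grip_width': 0.9979580969948629}
```

View pics/top0.png

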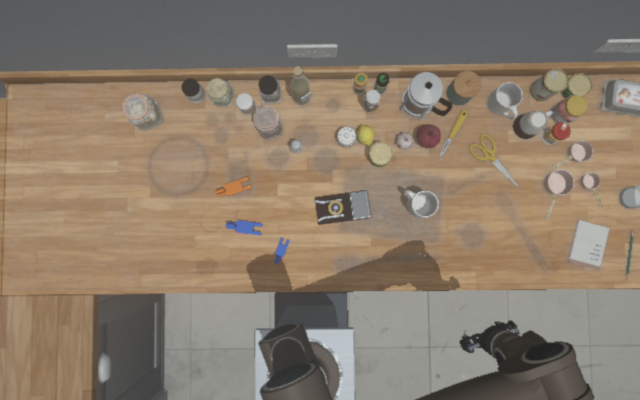

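View pics/side0.png

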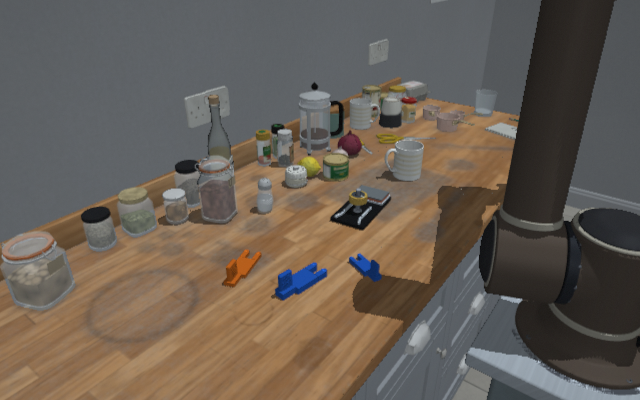

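The top view shows the large blue gauge at (243,228) with its fork to the right, a small look-alike at (282,249), the orange gauge at (234,187), and the stand at (343,207) with its whetstone to the right. The tab is at the left end of the blue gauge.

```bash
cat > h.py <<'E'
import cv2,numpy as np
def ray(c,uv):
    uv=np.asarray(uv,float); d=np.array([(uv[0]-c["cx"])/c["fx"],(uv[1]-c["cy"])/c["fy"],1])
    R=c["R"]; return -R.T@c["t"], R.T@d
def onz(c,uv,z):
    o,d=ray(c,uv); return o+d*(z-o[2])/d[2]
def proj(c,X):
    p=c["R"]@np.asarray(X,float)+c["t"]; return np.array([c["fx"]*p[0]/p[2]+c["cx"],c["fy"]*p[1]/p[2]+c["cy"]])
def comps(m,amin=30):
    n,l,s,ce=cv2.connectedComponentsWithStats(m.astype(np.uint8)); return [(s[i],ce[i],l==i) for i in range(1,n) if s[i][4]>=amin]
def blue(im):
    h=cv2.cvtColor(im,cv2.COLOR_RGB2HSV); return (h[...,0]>105)&(h[...,0]<130)&(h[...,1]>140)&(h[...,2]>40)
def rect(m):
    c,_=cv2.findContours(m.astype(np.uint8),0,1); return cv2.minAreaRect(max(c,key=cv2.contourArea))
def load(f): return dict(np.load(f))
E
python3 - <<'E'
from h import *
c=load("pics/top0.npz"); s=load("pics/side0.npz"); im=c["img"]
for st,ce,m in comps(blue(im)):
    r=rect(m); b=cv2.boxPoints(r); w=np.array([onz(c,p,.012)[:2] for p in b])
    print("blue",ce,r,"\n",np.round(w,4).tolist(),np.linalg.norm(w-np.roll(w,1,0),axis=1))
hsv=cv2.cvtColor(im,cv2.COLOR_RGB2HSV)
sub=np.zeros(im.shape[:2],bool); sub[180:235,305:380]=1
# base: low saturation or dark
m=sub&((hsv[...,1]<75)|(hsv[...,2]<50))
m=cv2.morphologyEx(m.astype(np.uint8),cv2.MORPH_CLOSE,np.ones((5,5)))
for st,ce,mm in comps(m,300):
    r=rect(mm); b=cv2.boxPoints(r); w=np.array([onz(c,p,.012)[:2] for p in b])
    print("stand",ce,r,"\n",np.round(w,4).tolist(),np.linalg.norm(w-np.roll(w,1,0),axis=1))
a=cv2.resize(im[170:270,215:375][:,:,::-1],None,fx=5,fy=5,interpolation=2)
cv2.imwrite("pics/crop_t.png",a)
b=cv2.resize(s["img"][175:305,260:400][:,:,::-1],None,fx=4.5,fy=4.5,interpolation=2)
cv2.imwrite("pics/crop_s.png",b)
E
```

```text
stand [352.32759831 207.48911517] ((347.0, 207.0), (54.0, 64.0), 90.0) 
 [[0.629, -0.043], [0.6259, -0.2513], [0.4506, -0.2475], [0.4533, -0.0407]] [0.17566759 0.20834301 0.17535236 0.20683791]
```

View pics/crop_t.png

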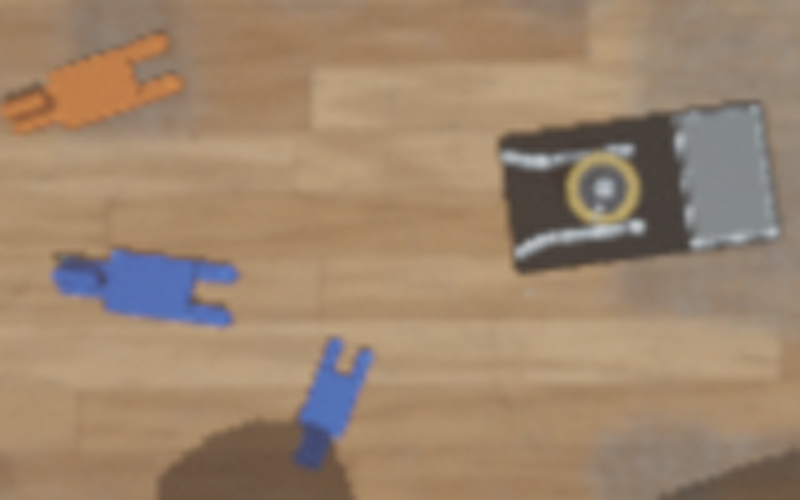

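View pics/crop_s.png

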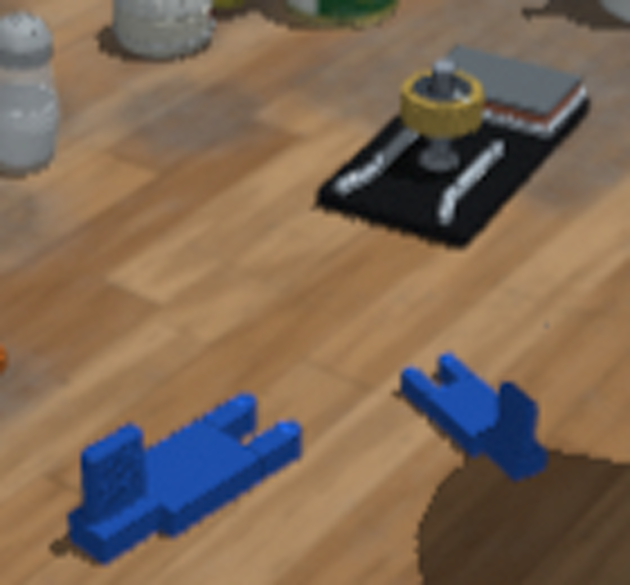

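The crops show the stand's base corners near (315,197), (367,190), (371,217) and (319,224), with the collar centre at about (335.5,207.5). The blue gauge runs from about (226,224) to (262,234), tab at the left. My blue mask returned nothing, so I'll check its values.

Run:
```python
from h import *
c=load("pics/top0.npz"); im=c["img"]; hsv=cv2.cvtColor(im,cv2.COLOR_RGB2HSV)
for n,p in dict(blue=(245,227),tab=(231,225),wood=(300,200),base=(325,207),stone=(360,205),rail=(330,218),orange=(233,187),brass=(335,200)).items(): print(n,im[p[1],p[0]],hsv[p[1],p[0]])
bm=(im[...,2]>im[...,0]+40.)&(im[...,2]>60)
for st,ce,m in comps(bm):
    r=rect(m); b=cv2.boxPoints(r); w=np.array([onz(c,p,.014)[:2] for p in b])
    print("blue",st,ce,r,"\n",np.round(w,4).tolist(),np.linalg.norm(w-np.roll(w,1,0),axis=1).round(4))
sub=np.zeros(im.shape[:2],bool); sub[185:230,308:376]=1
chroma=im.max(2).astype(int)-im.min(2)
m=sub&(chroma<22)
m=cv2.morphologyEx(m.astype(np.uint8),cv2.MORPH_CLOSE,np.ones((3,3)))
for st,ce,mm in comps(m,200):
    r=rect(mm); b=cv2.boxPoints(r); w=np.array([onz(c,p,.012)[:2] for p in b])
    print("stand",st,ce,r,"\n",np.round(w,4).tolist(),np.linalg.norm(w-np.roll(w,1,0),axis=1).round(4))
sub[:]=0; sub[195:220,324:348]=1
m=sub&(chroma>70)&(im[...,0]>110)
for st,ce,mm in comps(m,15):
    r=rect(mm); print("collar",st,r,onz(c,r[0],.055))
```

```text
blue [ 85 111 179] [112 134 179]
tab [ 82 106 173] [112 134 173]
wood [181 153 120] [ 16  86 181]
base [73 64 58] [12 52 73]
stone [134 137 140] [105  11 140]
rail [101  99  99] [  0   5 101]
orange [192 126  74] [ 13 157 192]
brass [146 136 110] [ 22  63 146]
blue [226 220  36  15 311] [243.95176849 226.77491961] ((243.32752990722656, 226.54368591308594), (35.02338409423828, 11.9608154296875), 7.594643592834473) 
 [[0.4695, 0.2504], [0.5079, 0.2452], [0.4914, 0.1324], [0.4531, 0.1377]] [0.1139 0.0387 0.1141 0.0387]
blue [275 238  14  25 153] [280.62091503 249.87581699] ((280.476318359375, 250.15679931640625), (8.692309379577637, 24.538463592529297), 22.61986541748047) 
 [[0.3721, 0.0999], [0.4445, 0.0688], [0.4334, 0.0429], [0.361, 0.0741]] [0.0281 0.0789 0.0282 0.0788]
stand [ 315  190   57   34 1323] [344.06198035 207.00151172] ((342.9193420410156, 207.4620819091797), (28.58026123046875, 53.30366897583008), 81.46923065185547) 
 [[0.5725, -0.0405], [0.5958, -0.2122], [0.5038, -0.2241], [0.4805, -0.053]] [0.0929 0.1733 0.0928 0.1727]
```

Emit:
carry_out(rows=[0, 5.35, -5.64, 1, 0, 0, -0.11, 0, 8, -8.45, 2, 0, 0, -0.22, 0, 10.7, -11.3, 3, 0, 0, -0.33, 0, 13.3, -14.1, 4, 0, 0, -0.44, 0, 16, -16.9, 5, 0, 0, -0.55, 0, 18.7, -19.7, 6, 0, 0, -0.66, 0, 21.4, -22.5, 7, 0, 0, -0.77, 0, 24.1, -25.4, 8, 0, 0, -0.88], newtons=40)

```text
clock: 0.77
ee_pos: [0.3123, -0.1884, 0.1571]
tcp_rot: [[0.315, 0.949, 0.0], [0.949, -0.315, -0.0], [0.0, 0.0, -1.0]]
contact_force: [0.9, 0.1, -0.1]
grip_width: 1.001
gripper_force: 0.0
```

Emit:
carry_out(rows=[0, 4, 0.3, 0.5, 0, 0, -0.1, 0, 8, 0.6, 1, 0, 0, -0.18, 0, 12, 0.9, 1.5, 0, 0, -0.18, 0, 16, 1.2, 2, 0, 0, -0.18, 0, 20, 1.5, 2.5, 0, 0, -0.18, 0, 24, 1.8, 3, 0, 0, -0.18, 0, 28, 2, 3.5, 0, 0, -0.18, 0, 32, 2.2, 4, 0, 0, -0.18])

```text
clock: 1.43
ee_pos: [0.4354, 0.1081, 0.1173]
tcp_rot: [[0.144, 0.99, -0.0], [0.99, -0.144, -0.0], [-0.0, -0.0, -1.0]]
contact_force: [-0.1, -0.8, 0.1]
grip_width: 0.999
gripper_force: 0.0
```

Emit:
carry_out(rows=[0, 4, 0.3, 0.5, 0, 0, 0, 0, 8, 0.4, 1, 0, 0, 0, 0, 8, 0.4, 1, 0, 0, 0])

```text
clock: 1.68
ee_pos: [0.4514, 0.1902, 0.1062]
tcp_rot: [[0.138, 0.99, -0.001], [0.99, -0.138, 0.002], [0.002, -0.001, -1.0]]
contact_force: [-0.6, -0.8, 0.5]
grip_width: 0.998
gripper_force: 0.0
```

```bash
cat >> h.py <<'E'
def shift(st,X,yaw):
    "tool shift in cm and turn about tool z to reach world X with tool y at yaw (mod pi)"
    R=st["tcp_rot"]; d=R.T@(np.array(X)-st["ee_pos"])*100
    t=-(yaw-np.arctan2(R[1,1],R[0,1])); t=(t+np.pi/2)%np.pi-np.pi/2
    return np.round(d,2),round(t,3)
E
python3 - <<'E'
from rig import env
from h import *
s=env.read_state(); print(s["ee_pos"],s["joint_positions"].round(2),shift(s,[.486,.2285,.026],-.145))
c=env.capture("side"); np.savez("pics/side1.npz",**c)
p=proj(c,s["ee_pos"]); x,y=map(int,p); print(p)
cv2.imwrite("pics/side1.png",cv2.resize(c["img"][200:330,220:400][:,:,::-1],None,fx=4.4,fy=4.4))
E
```

```text
[0.45138646 0.19019052 0.10621631] [ 0.4   0.09 -0.35  1.13  0.    2.11] (array([4.26, 2.91, 8.03]), np.float64(0.006))
[311.04043167 245.28806459]
```

View pics/side1.png

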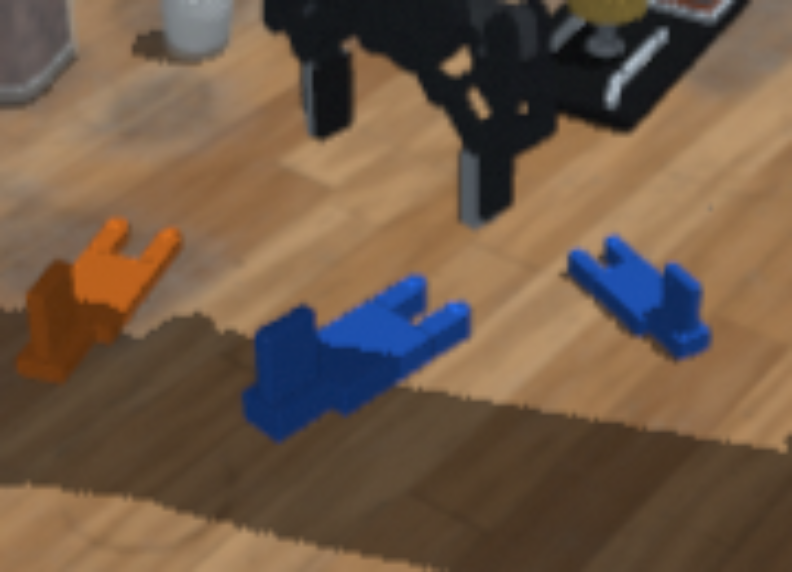

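The side view shows the open fingers behind the blue gauge. Its tab top is centred near crop (287,318), which is about pixel (285,272).

Run:
```python
from rig import env
from h import *
c=load("pics/side1.npz"); print(proj(c,[.486,.2285,.052]), onz(c,(285.2,272.),.052))
# blue orient and tip from side, big piece
im=c["img"].astype(int); m=(im[...,2]>im[...,0]+40)
for st,ce,mm in comps(m,100): print(st,ce)
s=env.read_state(); print(s["ee_pos"],shift(s,[.486,.2285,.026],-.145))
```

```text
[284.49610142 271.98293253] [0.48489815 0.22774172 0.052     ]
[349 254  32  27 452] [366.38274336 266.90044248]
[ 275  263   52   37 1004] [298.17430279 280.51992032]
[0.45062292 0.18749838 0.10645907] (array([4.56, 2.95, 8.04]), np.float64(0.005))
```

Emit:
carry_out(rows=[0, 2.5, 1.6, 1, 0, 0, 0, 0.3, 4.5, 2.9, 2.5, 0, 0, 0, 0.4, 4.5, 2.9, 5, 0, 0, 0, 0.4, 4.5, 2.9, 7, 0, 0, 0, 0.4, 4.5, 2.9, 8, 0, 0, 0, 0.4, 4.5, 2.9, 8, 0, 0, 0, 0.7, 4.5, 2.9, 8, 0, 0, 0, 1, 4.5, 2.9, 8, 0, 0, 0], newtons=40)

```text
clock: 2.4
ee_pos: [0.4868, 0.2246, 0.0291]
tcp_rot: [[0.145, 0.989, 0.002], [0.989, -0.145, 0.001], [0.001, 0.001, -1.0]]
contact_force: [-0.0, -0.4, -0.0]
grip_width: 0.329
gripper_force: 0.0
```

Emit:
carry_out(rows=[1, 0, 0, 0, 0, 0, 0, 1, 0, 0, 0, 0, 0, 0, 1, 0, 0, 0, 0, 0, 0, 1, 0, 0, 0, 0, 0, 0])

```text
clock: 2.73
ee_pos: [0.487, 0.225, 0.0292]
tcp_rot: [[0.145, 0.989, 0.002], [0.989, -0.145, 0.001], [0.001, 0.002, -1.0]]
contact_force: [-0.9, -2.5, 6.2]
grip_width: 0.106
gripper_force: 44.6
```

Emit:
carry_out(rows=[1, 0, 0, -1.5, 0, 0, 0, 1, 0, 0, -4, 0, 0, 0, 1, -3, 1, -4, 0, 0, -0.06, 1, -6, 2, -4, 0, 0, -0.12, 1, -9, 3, -4, 0, 0, -0.18, 1, -12, 4, -4, 0, 0, -0.24, 1, -15, 4.8, -4, 0, 0, -0.28, 1, -15.8, 4.8, -4, 0, 0, -0.28])

```text
clock: 3.4
ee_pos: [0.5112, 0.0583, 0.068]
tcp_rot: [[-0.133, 0.991, 0.001], [0.991, 0.133, -0.001], [-0.001, 0.0, -1.0]]
contact_force: [-0.5, 0.8, -0.9]
grip_width: 0.107
gripper_force: 43.5
```

Emit:
carry_out(rows=[1, 0, 0, 0, 0, 0, 0, 1, 0, 0, 0, 0, 0, 0, 1, 0, 0, 0, 0, 0, 0])

```text
clock: 3.65
ee_pos: [0.5107, 0.0625, 0.0678]
tcp_rot: [[-0.135, 0.991, 0.0], [0.991, 0.135, 0.001], [0.001, 0.0, -1.0]]
contact_force: [0.7, -0.0, -1.2]
grip_width: 0.108
gripper_force: 43.5
```

Run:
```python
from rig import env
from h import *
s=env.read_state(); print(s["ee_pos"],s["contact_force"],s["grip_width"])
print(shift(s,[.5119,.0620,.04],.135))
t=env.capture("top"); d=env.capture("side"); np.savez("pics/top2.npz",**t); np.savez("pics/side2.npz",**d)
a=cv2.resize(t["img"][170:250,270:380][:,:,::-1],None,fx=5,fy=5,interpolation=2)
b=cv2.resize(d["img"][150:290,270:420][:,:,::-1],None,fx=400/140,fy=400/140,interpolation=2)
w=np.zeros((400,a.shape[1]+b.shape[1],3),np.uint8)
a=cv2.resize(a,(370,int(a.shape[0]*370/a.shape[1])));w=np.zeros((400,370+b.shape[1],3),np.uint8); w[:a.shape[0],:370]=a; w[:,370:]=b
cv2.imwrite("pics/c2.png",w)
```

```text
[0.5106897  0.06254063 0.06778247] [ 6.97829400e-01 -3.42895199e-04 -1.23813447e+00] 0.10763727228380386
(array([-0.07,  0.11,  2.78]), np.float64(0.0))
```

View pics/c2.png

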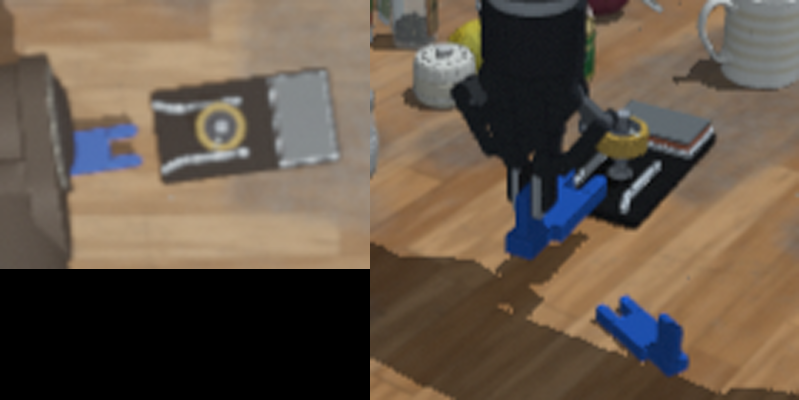

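The gauge is held level, prongs at crop (140,145), pointing at the channel. I'll compare its centre line with the stand's.

Run:
```python
from h import *
t=load("pics/top2.npz"); im=t["img"].astype(int)
S=np.array([.5348,-.1075]);u=np.array([.134,-.991]);v=np.array([.991,.134])
m=(im[...,2]>im[...,0]+40); m[:,:290]=0; m[238:]=0
for st,ce,mm in comps(m,20):
    ys,xs=np.nonzero(mm); P=np.array([onz(t,p,.0546)[:2] for p in zip(xs,ys)])-S
    a=P@u; b=P@v; print(st,"x",a.min(),a.max(),"y",b.min(),b.max(),"mean y body",b.mean())
    for lo,hi in((-.13,-.115),(-.115,-.1)):
        k=(a>lo)&(a<hi); print(lo, b[k].mean(),b[k].min(),b[k].max())
# rails / post check: bright-ish grey pixels
ch=im.max(2)-im.min(2)
m=(ch<14)&(im.sum(2)>290); m[:186]=0;m[228:]=0;m[:,:310]=0;m[:,352:]=0
for st,ce,mm in comps(m,3):
    print("rail",st,ce,[((onz(t,ce,.018)[:2]-S)@w).round(4) for w in(u,v)])
# collar ring
m=(ch>45)&(im[...,2]<115); m[:198]=0;m[218:]=0;m[:,:326]=0;m[:,346:]=0
for st,ce,mm in comps(m,15):
    r=cv2.minEnclosingCircle(np.argwhere(mm)[:,::-1].astype(np.float32)); print("collar",r,[((onz(t,r[0],.055)[:2]-S)@w).round(4) for w in(u,v)])
```

```text
[291 207  21  15 196] x -0.14539431931782118 -0.08104486599707054 y -0.021788964889123952 0.017289269969019562 mean y body -0.00284472271919838
-0.13 -0.0026143274411239426 -0.02118788658450034 0.017289269969019562
-0.115 -0.0021452616890474197 -0.021653450497421924 0.016821828980611013
rail [349 193   3   9  19] [350.42105263 196.78947368] [np.float64(0.0541), np.float64(0.0302)]
rail [336 199   6   3  12] [338.83333333 199.58333333] [np.float64(0.0157), np.float64(0.0268)]
rail [315 200  18   4  48] [322.72916667 201.35416667] [np.float64(-0.0368), np.float64(0.0288)]
rail [351 203   1   6   6] [351.  205.5] [np.float64(0.0517), np.float64(0.002)]
rail [331 204   9   8  53] [335.30188679 207.67924528] [np.float64(0.0004), np.float64(0.0026)]
rail [318 214  26   8  79] [329.93670886 216.81012658] [np.float64(-0.0211), np.float64(-0.0241)]
collar ((335.0268859863281, 207.4247283935547), 7.433560848236084) [np.float64(-0.0015), np.float64(0.0018)]
```

Emit:
carry_out(rows=[1, 0, 0.35, 1, 0, 0, 0, 1, 0, 0.35, 2.5, 0, 0, 0, 1, -1.5, 0.35, 2.5, 0, 0, 0, 1, -3, 0.35, 2.5, 0, 0, 0, 1, -4, 0.35, 2.5, 0, 0, 0, 1, -5, 0.35, 2.5, 0, 0, 0, 1, -5, 0.35, 2.5, 0, 0, 0, 1, -5, 0.35, 2.5, 0, 0, 0])

```text
clock: 4.42
ee_pos: [0.5225, 0.0214, 0.0457]
tcp_rot: [[-0.14, 0.99, 0.004], [0.99, 0.14, 0.019], [0.018, 0.007, -1.0]]
contact_force: [-7.0, 30.8, 22.2]
grip_width: 0.101
gripper_force: 38.9
```

Run:
```python
from rig import env
from h import *
s=env.read_state(); print(s["ee_pos"],s["contact_force"],s["moment"],s["grip_width"])
t=env.capture("top"); np.savez("pics/top3.npz",**t);d=env.capture("side"); np.savez("pics/side3.npz",**d)
a=cv2.resize(t["img"][180:235,285:365][:,:,::-1],(400,275),interpolation=2)
b=cv2.resize(d["img"][160:260,300:400][:,:,::-1],(400,400),interpolation=2)
w=np.zeros((400,800,3),np.uint8); w[:275,:400]=a; w[:,400:]=b
cv2.imwrite("pics/c3.png",w)
```

```text
[0.52252164 0.02141873 0.04569773] [-7.03950094 30.81032324 22.18396898] [6.19168931 1.38704846 0.01046191] 0.1014497062908168
```

View pics/c3.png

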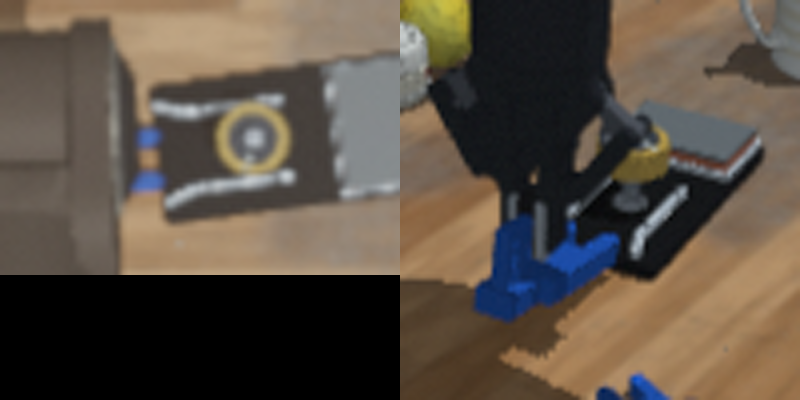

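The prongs are pressing on the base's edge (top crop (145,160)), so the gauge is too low. I'll back off and raise it.

Emit:
carry_out(rows=[1, 1.5, 0, 0, 0, 0, 0, 1, 2.5, 0, -0.3, 0, 0, 0, 1, 2.5, 0, -1.5, 0, 0, 0, 1, 2.5, 0, -1.5, 0, 0, 0, 1, 2.5, 0, -1.5, 0, 0, 0])

```text
clock: 4.93
ee_pos: [0.5181, 0.0377, 0.0576]
tcp_rot: [[-0.135, 0.991, 0.001], [0.991, 0.135, -0.0], [-0.0, 0.001, -1.0]]
contact_force: [0.2, 0.4, -0.7]
grip_width: 0.097
gripper_force: 41.4
```

```bash
cat > meas.py <<'E'
from rig import env
from h import *
import sys
S=np.array([.5348,-.1075]);u=np.array([.134,-.991]);v=np.array([.991,.134])
def fr(p): q=np.asarray(p)[:2]-S; return np.round([q@u*1000,q@v*1000],1)
s=env.read_state(); print("tcp",fr(s["ee_pos"]),s["ee_pos"][2].round(4),s["contact_force"].round(1),s["grip_width"].round(3),s["joint_positions"].round(2),"tilt",s["tcp_rot"][:,2].round(3))
t=env.capture("top"); d=env.capture("side"); n=sys.argv[1]
np.savez(f"pics/top{n}.npz",**t);np.savez(f"pics/side{n}.npz",**d)
cv2.imwrite(f"pics/s{n}.png",cv2.resize(d["img"][160:265,290:395][:,:,::-1],(590,590),interpolation=2))
E
python3 meas.py 4
python3 - <<'E'
from h import *
exec(open('meas.py').read().split("s=env")[0].replace("from rig import env",""))
t=load("pics/top4.npz"); im=t["img"].astype(int); m=(im[...,2]>im[...,0]+40); m[:,:285]=0; m[236:]=0
for st,ce,mm in comps(m,8):
    ys,xs=np.nonzero(mm); P=np.array([fr(onz(t,p,.045)) for p in zip(xs,ys)]); print(st,P.min(0),P.max(0))
E
```

```text
Traceback (most recent call last):
  File "meas.py", line 6, in <module>
    s=env.read_state(); print("tcp",fr(s["ee_pos"]),s["ee_pos"][2].round(4),s["contact_force"].round(1),s["grip_width"].round(3),s["joint_positions"].round(2),"tilt",s["tcp_rot"][:,2].round(3))
                                                                                                        ^^^^^^^^^^^^^^^^^^^^^
AttributeError: 'float' object has no attribute 'round'
Traceback (most recent call last):
  File "h.py", line 15, in load
    def load(f): return dict(np.load(f))
                             ~~~~~~~^^^
FileNotFoundError: [Errno 2] No such file or directory: 'pics/top4.npz'
```

```bash
sed -i 's/s\["grip_width"\].round(3)/round(s["grip_width"],3)/' meas.py
python3 meas.py 4
python3 - <<'E'
from h import *
exec(open('meas.py').read().split("s=env")[0].replace("from rig import env",""))
t=load("pics/top4.npz"); im=t["img"].astype(int); m=(im[...,2]>im[...,0]+40); m[:,:285]=0; m[236:]=0
for st,ce,mm in comps(m,8):
    ys,xs=np.nonzero(mm); P=np.array([fr(onz(t,p,.045)) for p in zip(xs,ys)]); print(st,P.min(0),P.max(0))
E
```

```text
tcp [-146.1    2.9] 0.0576 [ 0.2  0.4 -0.7] 0.097 [ 0.07  0.17 -0.37  1.03 -0.    1.51] tilt [ 0.001 -0.    -1.   ]
[303 207   8   4  26] [-103.2    8.7] [-79.7  18.6]
[302 215  10   4  33] [-110.   -19.3] [-80.8  -8.4]
```

View pics/s4.png

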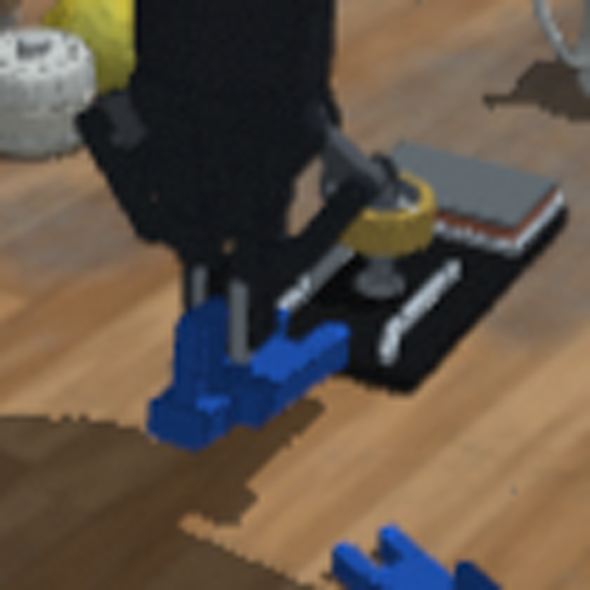

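The side view suggests the gauge slid about 25 mm in the grip and pitched nose-down (prong end near crop (345,350)). I'll set it down on the worktop and grip the middle of the tab lower and harder.

Emit:
carry_out(rows=[1, 0, 0, 1.5, 0, 0, 0, 1, 0, 0, 2.7, 0, 0, 0, 1, 0, 0, 2.7, 0, 0, 0, 0.7, 0, 0, 2.7, 0, 0, 0, 0.4, 0, 0, 2.7, 0, 0, 0, 0.4, 0, 0, 2.7, 0, 0, 0, 0.4, 0, 0, 2.7, 0, 0, 0, 0.4, 0, 0, 2.7, 0, 0, 0])

```text
clock: 5.7
ee_pos: [0.5178, 0.0372, 0.0311]
tcp_rot: [[-0.134, 0.991, 0.0], [0.991, 0.134, -0.0], [-0.0, 0.0, -1.0]]
contact_force: [0.5, 0.5, -0.1]
grip_width: 0.598
gripper_force: 0.0
```

Emit:
carry_out(rows=[0.4, 0, 0, -4, 0, 0, 0, 0.4, 0, 0, -6, 0, 0, 0, 0.4, 3, 0, -8, 0, 0, 0, 0.4, 7, 0, -8, 0, 0, 0, 0.4, 10, 0, -8, 0, 0, 0, 0.4, 10, 0, -8, 0, 0, 0])

```text
clock: 6.2
ee_pos: [0.5039, 0.1405, 0.1116]
tcp_rot: [[-0.139, 0.99, 0.001], [0.99, 0.139, 0.002], [0.002, 0.002, -1.0]]
contact_force: [-0.6, 0.0, -0.8]
grip_width: 0.602
gripper_force: 0.0
```

```bash
python3 meas.py 5
python3 - <<'E'
from h import *
exec(open('meas.py').read().split("s=env")[0].replace("from rig import env",""))
t=load("pics/top5.npz"); im=t["img"].astype(int); m=(im[...,2]>im[...,0]+40)
for st,ce,mm in comps(m,8):
    r=rect(mm); b=[fr(onz(t,p,.014)) for p in cv2.boxPoints(r)]
    print(st,ce,r,np.array(b).tolist())
d=load("pics/side5.npz"); im=d["img"].astype(int); m=(im[...,2]>im[...,0]+40)
for st,ce,mm in comps(m,50): print(st,ce)
E
```

```text
tcp [-249.9    2.7] 0.1116 [-0.6  0.  -0.8] 0.602 [ 0.27  0.15 -0.28  1.14  0.    1.7 ] tilt [ 0.001  0.002 -1.   ]
[278 207  35  15 313] [295.31309904 214.32587859] ((294.79229736328125, 214.3385009765625), (12.031368255615234, 33.98551940917969), 82.87498474121094) [[-187.4, 21.6], [-77.0, 19.0], [-77.9, -20.1], [-188.1, -17.5]]
[274 238  15  25 169] [280.39053254 250.42011834] ((280.2930603027344, 250.5172576904297), (8.727681159973145, 25.254566192626953), 21.801406860351562) [[-228.3, -136.0], [-187.6, -65.7], [-163.2, -79.9], [-203.9, -150.1]]
[318 221  35  32 596] [332.97651007 236.29530201]
[349 254  32  27 452] [366.38274336 266.90044248]
```

Run:
```python
from rig import env
from h import *
s=env.read_state(); print(s["ee_pos"],shift(s,[.5133,.0641,.022],.111))
c=load("pics/side5.npz"); print(proj(c,[.5133,.0641,.052]))
im=c["img"].astype(int); m=(im[...,2]>im[...,0]+40); m[:,353:]=0
ys,xs=np.nonzero(m); print([(y,xs[ys==y].min(),xs[ys==y].max()) for y in range(221,236,2)])
```

```text
[0.50396543 0.13732632 0.11091439] (array([-7.38, -0.08,  8.89]), np.float64(0.026))
[324.55771176 229.39858353]
[(221, np.int64(337), np.int64(340)), (223, np.int64(336), np.int64(341)), (225, np.int64(334), np.int64(351)), (227, np.int64(326), np.int64(351)), (229, np.int64(324), np.int64(351)), (231, np.int64(322), np.int64(350)), (233, np.int64(321), np.int64(348)), (235, np.int64(321), np.int64(346))]
```

Emit:
carry_out(rows=[0.4, -3, 0, 1, 0, 0, 0.03, 0.4, -6.5, -0.1, 2.5, 0, 0, 0.03, 0.4, -7.4, -0.1, 5, 0, 0, 0.03, 0.4, -7.4, -0.1, 7.5, 0, 0, 0.03, 0.4, -7.4, -0.1, 8.9, 0, 0, 0.03, 0.4, -7.4, -0.1, 8.9, 0, 0, 0.03, 0.4, -7.4, -0.1, 8.9, 0, 0, 0.03, 0.7, -7.4, -0.1, 8.9, 0, 0, 0.03], newtons=110)

```text
clock: 6.97
ee_pos: [0.5138, 0.0625, 0.0227]
tcp_rot: [[-0.104, 0.995, 0.001], [0.995, 0.104, -0.0], [-0.0, 0.001, -1.0]]
contact_force: [0.3, 0.4, 1.3]
grip_width: 0.475
gripper_force: 0.0
```

Emit:
carry_out(rows=[1, 0, 0, 0, 0, 0, 0, 1, 0, 0, 0, 0, 0, 0, 1, 0, 0, 0, 0, 0, 0, 1, 0, 0, 0, 0, 0, 0, 1, 0, 0, 0, 0, 0, 0, 1, 0, 0, 0, 0, 0, 0])

```text
clock: 7.47
ee_pos: [0.5142, 0.0632, 0.0231]
tcp_rot: [[-0.105, 0.994, 0.003], [0.994, 0.105, 0.0], [-0.0, 0.003, -1.0]]
contact_force: [-0.2, -0.5, 5.7]
grip_width: 0.098
gripper_force: 107.9
```

Emit:
carry_out(rows=[1, 0, 0, -1, 0, 0, 0, 1, 0, 0, -2, 0, 0, 0, 1, 0, 0, -2, 0, 0, 0, 1, 0, 0, -2, 0, 0, 0])

```text
clock: 7.8
ee_pos: [0.5138, 0.0631, 0.0428]
tcp_rot: [[-0.105, 0.994, 0.002], [0.994, 0.105, 0.0], [0.0, 0.002, -1.0]]
contact_force: [-0.4, -0.3, -1.3]
grip_width: 0.096
gripper_force: 107.3
```

```bash
python3 meas.py 6
python3 - <<'E'
from h import *
exec(open('meas.py').read().split("s=env")[0].replace("from rig import env",""))
t=load("pics/top6.npz"); im=t["img"].astype(int); m=(im[...,2]>im[...,0]+40); m[:,:285]=0; m[236:]=0
for st,ce,mm in comps(m,8):
    ys,xs=np.nonzero(mm); P=np.array([fr(onz(t,p,.036)) for p in zip(xs,ys)]); print(st,P.min(0),P.max(0))
E
```

```text
tcp [-171.9    2.1] 0.0428 [-0.4 -0.3 -1.3] 0.096 [ 0.12  0.18 -0.4   0.99  0.    1.59] tilt [ 0.002  0.    -1.   ]
[291 207  22  14 203] [-146.1  -20.3] [-76.7  19.3]
```

View pics/s6.png

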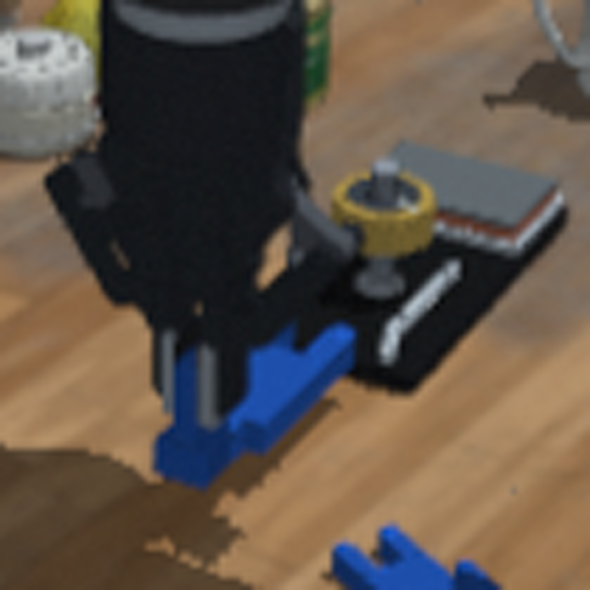

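The gauge is now held level at mid-tab, tip at crop (350,345), just outside the base.

Emit:
carry_out(rows=[1, 0, 0, 0.3, 0, 0, -0.03, 1, -1, 0.03, 0.6, 0, 0, -0.03, 1, -2, 0.06, 0.6, 0, 0, -0.03, 1, -3, 0.09, 0.6, 0, 0, -0.03, 1, -3, 0.09, 0.6, 0, 0, -0.03, 1, -3, 0.09, 0.6, 0, 0, -0.03])

```text
clock: 8.4
ee_pos: [0.5171, 0.0321, 0.0356]
tcp_rot: [[-0.132, 0.991, -0.0], [0.991, 0.132, -0.0], [0.0, -0.0, -1.0]]
contact_force: [0.1, -0.4, -1.6]
grip_width: 0.096
gripper_force: 107.5
```

Emit:
carry_out(rows=[1, -0.8, 0, 0, 0, 0, 0, 1, -1.6, 0, 0, 0, 0, 0, 1, -2.4, 0, 0, 0, 0, 0, 1, -2.4, 0, 0, 0, 0, 0])

```text
clock: 8.73
ee_pos: [0.5208, 0.008, 0.0358]
tcp_rot: [[-0.133, 0.991, 0.001], [0.991, 0.133, -0.001], [-0.001, 0.0, -1.0]]
contact_force: [1.0, -0.9, -1.2]
grip_width: 0.1
gripper_force: 107.4
```

Emit:
carry_out(rows=[1, -0.6, 0, 0, 0, 0, 0, 1, -1.2, 0, 0, 0, 0, 0, 1, -1.8, 0, 0, 0, 0, 0, 1, -2.2, 0, 0, 0, 0, 0, 1, -2.2, 0, 0, 0, 0, 0])

```text
clock: 9.15
ee_pos: [0.5237, -0.0133, 0.0358]
tcp_rot: [[-0.134, 0.991, 0.0], [0.991, 0.134, -0.001], [-0.001, 0.0, -1.0]]
contact_force: [2.3, -1.0, -1.2]
grip_width: 0.094
gripper_force: 107.3
```

Emit:
carry_out(rows=[1, -0.6, 0, 0, 0, 0, 0, 1, -1.2, 0, 0, 0, 0, 0, 1, -1.6, 0, 0, 0, 0, 0, 1, -1.6, 0, 0, 0, 0, 0])

```text
clock: 9.48
ee_pos: [0.5259, -0.0291, 0.0358]
tcp_rot: [[-0.134, 0.991, 0.001], [0.991, 0.134, -0.001], [-0.001, 0.0, -1.0]]
contact_force: [2.4, -0.8, -1.7]
grip_width: 0.099
gripper_force: 107.3
```

Emit:
carry_out(rows=[1, -0.2, 0, 0, 0, 0, 0, 1, -0.4, 0, 0, 0, 0, 0, 1, -0.4, 0, 0, 0, 0, 0])

```text
clock: 9.73
ee_pos: [0.5261, -0.0313, 0.0359]
tcp_rot: [[-0.135, 0.991, 0.0], [0.991, 0.135, 0.003], [0.002, 0.001, -1.0]]
contact_force: [1.3, 4.3, 0.2]
grip_width: 0.094
gripper_force: 107.5
```

Emit:
carry_out(rows=[1, -0.2, 0, 0, 0, 0, 0, 1, -0.2, 0, 0, 0, 0, 0, 1, -0.2, 0, 0.2, 0, 0, 0, 1, -0.2, 0, 0.2, 0, 0, 0])

```text
clock: 10.07
ee_pos: [0.5262, -0.0313, 0.0351]
tcp_rot: [[-0.137, 0.991, 0.001], [0.991, 0.137, 0.006], [0.006, 0.002, -1.0]]
contact_force: [-3.9, 13.6, 11.9]
grip_width: 0.095
gripper_force: 109.3
```

Emit:
carry_out(rows=[1, 0, 0, -0.1, 0, 0, 0, 0.4, 0, 0, -0.1, 0, 0, 0, 0.4, 0, 0, -0.1, 0, 0, 0, 0.4, 0, 0, -0.1, 0, 0, 0, 0.4, 0, 0, -3, 0, 0, 0, 0.4, 0, 0, -6, 0, 0, 0, 0.4, 0, 0, -9, 0, 0, 0, 0.4, 0, 0, -9, 0, 0, 0])

```text
clock: 10.73
ee_pos: [0.529, -0.0348, 0.1295]
tcp_rot: [[-0.134, 0.991, 0.008], [0.991, 0.134, -0.001], [-0.002, 0.008, -1.0]]
contact_force: [0.8, 0.7, 1.0]
grip_width: 0.6
gripper_force: 0.0
```

Emit:
carry_out(rows=[0.4, 4, 0, -4, 0, 0, 0, 0.4, 8, 0, -8, 0, 0, 0, 0.4, 11, 0, -8, 0, 0, 0, 0.4, 11, 0, -8, 0, 0, 0])

```text
clock: 11.07
ee_pos: [0.512, 0.0777, 0.2066]
tcp_rot: [[-0.136, 0.991, 0.004], [0.991, 0.136, 0.002], [0.001, 0.004, -1.0]]
contact_force: [-0.4, -0.9, 0.4]
grip_width: 0.6
gripper_force: 0.0
```

```bash
python3 meas.py 7
python3 - <<'E'
from h import *
exec(open('meas.py').read().split("s=env")[0].replace("from rig import env",""))
t=load("pics/top7.npz"); im=t["img"].astype(int); m=(im[...,2]>im[...,0]+30); m[236:]=0
for st,ce,mm in comps(m,8):
    ys,xs=np.nonzero(mm); P=np.array([fr(onz(t,p,.028)) for p in zip(xs,ys)]); print(st,P.min(0),P.max(0))
    k=(P[:,0]>-50);print("front y",P[k].min(0),P[k].max(0))
d=load("pics/side7.npz")
a=cv2.resize(t["img"][187:227,300:375][:,:,::-1],(400,213),interpolation=2)
b=cv2.resize(d["img"][165:245,320:400][:,:,::-1],(400,400),interpolation=2)
w=np.zeros((400,800,3),np.uint8); w[:213,:400]=a; w[:,400:]=b
cv2.imwrite("pics/c7.png",w)
E
```

```text
tcp [-186.6    2.2] 0.2066 [-0.4 -0.9  0.4] 0.6 [ 0.15  0.11 -0.11  1.35  0.    1.58] tilt [ 0.004  0.002 -1.   ]
[307 204  25  14 227] [-92.9 -20.8] [-16.6  20.6]
front y [-49.8 -20.8] [-16.6  20.6]
```

View pics/c7.png

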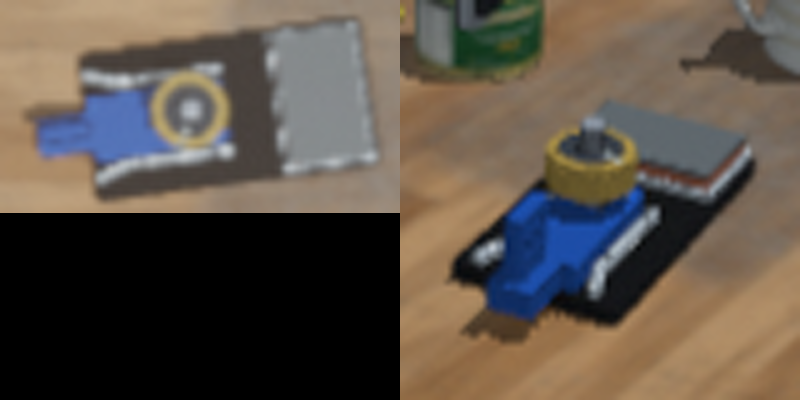

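The gauge is fully home in the channel: prongs straddle the post under the collar (top crop (190,110)), plate flat, and the push stopped hard. Next I wind joint 6 back so one sweep can turn the collar.

Emit:
carry_out(rows=[0.35, 0, 0, 0, 0, 0, -0.12, 0.35, 0, 0, 0, 0, 0, -0.24, 0.35, 0, 0, 0, 0, 0, -0.36, 0.35, 0, 0, 0, 0, 0, -0.48, 0.35, 0, 0, 0, 0, 0, -0.6, 0.35, 0, 0, 0, 0, 0, -0.72, 0.35, 0, 0, 0, 0, 0, -0.84, 0.35, 0, 0, 0, 0, 0, -0.96])

```text
clock: 11.83
ee_pos: [0.5111, 0.0732, 0.2019]
tcp_rot: [[-0.891, 0.454, -0.003], [0.454, 0.891, -0.001], [0.002, -0.002, -1.0]]
contact_force: [0.1, 0.6, 0.6]
grip_width: 0.65
gripper_force: 0.0
```

Emit:
carry_out(rows=[0.35, 0, 0, 0, 0, 0, -0.12, 0.35, 0, 0, 0, 0, 0, -0.24, 0.35, 0, 0, 0, 0, 0, -0.36, 0.35, 0, 0, 0, 0, 0, -0.48, 0.35, 0, 0, 0, 0, 0, -0.6, 0.35, 0, 0, 0, 0, 0, -0.72, 0.35, 0, 0, 0, 0, 0, -0.84, 0.35, 0, 0, 0, 0, 0, -0.96])

```text
clock: 12.5
ee_pos: [0.5111, 0.0732, 0.2019]
tcp_rot: [[-0.883, -0.47, -0.003], [-0.47, 0.883, -0.001], [0.003, 0.0, -1.0]]
contact_force: [0.1, 0.2, 0.0]
grip_width: 0.656
gripper_force: 0.0
```

Emit:
carry_out(rows=[0.35, 0, 0, 0, 0, 0, -0.12, 0.35, 0, 0, 0, 0, 0, -0.24, 0.35, 0, 0, 0, 0, 0, -0.36, 0.35, 0, 0, 0, 0, 0, -0.48, 0.35, 0, 0, 0, 0, 0, -0.6, 0.35, 0, 0, 0, 0, 0, -0.72, 0.35, 0, 0, 0, 0, 0, -0.84, 0.35, 0, 0, 0, 0, 0, -0.96])

```text
clock: 13.17
ee_pos: [0.5111, 0.0732, 0.2019]
tcp_rot: [[-0.122, -0.993, -0.002], [-0.993, 0.122, -0.001], [0.002, 0.002, -1.0]]
contact_force: [-0.1, 0.9, -1.3]
grip_width: 0.644
gripper_force: 0.0
```

Emit:
carry_out(rows=[0.35, 0, 0, 0, 0, 0, -0.12, 0.35, 0, 0, 0, 0, 0, -0.24, 0.35, 0, 0, 0, 0, 0, -0.36, 0.35, 0, 0, 0, 0, 0, -0.48, 0.35, 0, 0, 0, 0, 0, -0.6, 0.35, 0, 0, 0, 0, 0, -0.72, 0.35, 0, 0, 0, 0, 0, -0.84, 0.35, 0, 0, 0, 0, 0, -0.96])

```text
clock: 13.83
ee_pos: [0.5111, 0.0732, 0.2019]
tcp_rot: [[0.743, -0.669, -0.002], [-0.669, -0.743, -0.001], [-0.001, 0.003, -1.0]]
contact_force: [0.3, 0.4, -0.2]
grip_width: 0.651
gripper_force: 0.0
```

Emit:
carry_out(rows=[0.35, 0, 0, 0, 0, 0, 0, 0.35, 0, 0, 0, 0, 0, 0])

```text
clock: 14.0
ee_pos: [0.5111, 0.0737, 0.2024]
tcp_rot: [[0.737, -0.676, -0.002], [-0.676, -0.737, -0.001], [-0.001, 0.002, -1.0]]
contact_force: [-0.8, 0.8, 1.3]
grip_width: 0.65
gripper_force: 0.0
```

Run:
```python
from rig import env
from h import *
s=env.read_state(); print(s["clock"],s["ee_pos"],s["joint_positions"].round(2),s["grip_width"])
R=s["tcp_rot"]; y=np.arctan2(R[1,1],R[0,1]); print(y,shift(s,[.5362,-.1053,.14],y))
```

```text
14.0 [0.51114651 0.07365525 0.20240387] [ 0.14  0.11 -0.12  1.34 -0.   -2.26] 0.6499687189659737
-2.3127079489554667 (array([13.94, 11.49,  6.25]), np.float64(0.0))
```

Emit:
carry_out(rows=[0.25, 2.4, 2, 1, 0, 0, -0.06, 0.25, 4.8, 4, 2, 0, 0, -0.12, 0.25, 7.2, 6, 3, 0, 0, -0.18, 0.25, 9.6, 7.9, 4, 0, 0, -0.24, 0.25, 12, 9.9, 5, 0, 0, -0.3, 0.25, 13.9, 11.5, 6.2, 0, 0, -0.33, 0.25, 13.9, 11.5, 6.2, 0, 0, -0.33, 0.25, 13.9, 11.5, 6.2, 0, 0, -0.33])

```text
clock: 14.67
ee_pos: [0.5361, -0.1052, 0.1402]
tcp_rot: [[0.916, -0.402, -0.003], [-0.402, -0.916, 0.0], [-0.003, 0.001, -1.0]]
contact_force: [0.3, -0.2, 0.0]
grip_width: 0.749
gripper_force: 0.0
```

Run:
```python
from rig import env
from h import *
c=load("pics/side7.npz"); im=c["img"].astype(int)
h=cv2.cvtColor(c["img"],cv2.COLOR_RGB2HSV)
m=(h[...,0]>15)&(h[...,0]<32)&(h[...,1]>110)&(h[...,2]>70); m[:185]=0;m[210:]=0;m[:,345:370]&=True;m[:,:345]=0;m[:,372:]=0
st,ce,mm=max(comps(m,20),key=lambda q:q[0][4]); print(st,ce)
P=np.array([.5362,-.1053]); cam=(-c["R"].T@c["t"])[:2]; f=P+.022*(cam-P)/np.linalg.norm(cam-P)
for z in(.033,.035,.037,.039,.055,.059): print(z,proj(c,[*f,z]).round(1))
k=P-.022*(cam-P)/np.linalg.norm(cam-P)
for z in (.053,.056,.058): print("rear top",z,proj(c,[*k,z]).round(1))
s=env.read_state(); print(s["ee_pos"],s["joint_positions"].round(2),s["moment"].round(3)); R=s["tcp_rot"]; print(shift(s,[.5362,-.1053,.036],np.arctan2(R[1,1],R[0,1])))
```

```text
[349 191  19  14 141] [357.03546099 199.09219858]
0.033 [357.6 207.5]
0.035 [357.6 206.8]
0.037 [357.6 206.1]
0.039 [357.6 205.4]
0.055 [357.9 199.6]
0.059 [357.9 198.2]
rear top 0.053 [358.2 191.8]
rear top 0.056 [358.3 190.7]
rear top 0.058 [358.3 190. ]
[ 0.53613664 -0.10519202  0.14024589] [-0.19  0.18 -0.17  1.22 -0.   -2.92] [0.022 0.034 0.   ]
(array([ 0.04,  0.  , 10.42]), np.float64(0.0))
```

Emit:
carry_out(rows=[0.25, 0, 0, 3, 0, 0, 0, 0.25, 0, 0, 6, 0, 0, 0, 0.25, 0, 0, 8.5, 0, 0, 0, 0.25, 0, 0, 10.3, 0, 0, 0, 0.25, 0, 0, 10.3, 0, 0, 0, 0.25, 0, 0, 10.3, 0, 0, 0, 0.25, 0, 0, 10.3, 0, 0, 0], newtons=30)

```text
clock: 15.25
ee_pos: [0.5379, -0.1034, 0.0403]
tcp_rot: [[0.918, -0.396, 0.002], [-0.396, -0.918, -0.0], [0.002, -0.0, -1.0]]
contact_force: [0.1, -0.2, 0.6]
grip_width: 0.753
gripper_force: 0.0
```

Emit:
carry_out(rows=[0.7, 0, 0, 0, 0, 0, 0, 0.7, 0, 0, 0, 0, 0, 0, 0.7, 0, 0, 0, 0, 0, 0, 0.7, 0, 0, 0, 0, 0, 0, 0.7, 0, 0, 0, 0, 0, 0, 0.7, 0, 0, 0, 0, 0, 0])

```text
clock: 15.75
ee_pos: [0.5378, -0.1052, 0.0411]
tcp_rot: [[0.918, -0.397, 0.002], [-0.397, -0.918, -0.004], [0.004, 0.002, -1.0]]
contact_force: [-2.4, -4.2, 6.5]
grip_width: 0.498
gripper_force: 29.7
```

```bash
cat > st.py <<'E'
from rig import env
from h import *
s=env.read_state(); R=s["tcp_rot"]
print("t",round(s["clock"],2),"pos",s["ee_pos"].round(4),"F",s["contact_force"].round(1),"Ftool",(R.T@s["contact_force"]).round(1),"M",s["moment"].round(3),"j6",s["joint_positions"][5].round(3),"tau6",s["joint_torque"][5].round(3),"grip",round(s["grip_width"],3),round(s["gripper_force"],1))
E
python3 st.py
```

```text
t 15.75 pos [ 0.5378 -0.1052  0.0411] F [-2.4 -4.2  6.5] Ftool [-0.6  4.8 -6.5] M [-0.939  0.738  0.01 ] j6 -2.925 tau6 -0.02 grip 0.498 29.7
```

Emit:
carry_out(rows=[0.7, 0, 0.1, 0.02, 0, 0, 0.1, 0.7, 0, 0.1, 0.04, 0, 0, 0.2, 0.7, 0, 0.1, 0.06, 0, 0, 0.3, 0.7, 0, 0.1, 0.08, 0, 0, 0.4, 0.7, 0, 0.1, 0.1, 0, 0, 0.5, 0.7, 0, 0.1, 0.11, 0, 0, 0.6, 0.7, 0, 0.1, 0.13, 0, 0, 0.7, 0.7, 0, 0.1, 0.15, 0, 0, 0.8])

```text
clock: 16.42
ee_pos: [0.5378, -0.1052, 0.0395]
tcp_rot: [[0.35, -0.937, 0.003], [-0.937, -0.35, -0.001], [0.002, -0.003, -1.0]]
contact_force: [-1.9, -0.5, 7.3]
grip_width: 0.499
gripper_force: 29.8
```

```bash
python3 st.py
```

```text
t 16.42 pos [ 0.5378 -0.1052  0.0395] F [-1.9 -0.5  7.3] Ftool [-0.2  1.9 -7.3] M [-0.124  0.458  0.043] j6 -2.122 tau6 -1.224 grip 0.499 29.8
```

Emit:
carry_out(rows=[0.7, 0, 0, 0.02, 0, 0, 0.1, 0.7, 0, 0, 0.03, 0, 0, 0.2, 0.7, 0, 0, 0.05, 0, 0, 0.3, 0.7, 0, 0, 0.07, 0, 0, 0.4, 0.7, 0, 0, 0.09, 0, 0, 0.5, 0.7, 0, 0, 0.11, 0, 0, 0.6, 0.7, 0, 0, 0.13, 0, 0, 0.7, 0.7, 0, 0, 0.15, 0, 0, 0.8])

```text
clock: 17.08
ee_pos: [0.5379, -0.1051, 0.038]
tcp_rot: [[-0.428, -0.904, 0.003], [-0.904, 0.428, -0.001], [-0.001, -0.003, -1.0]]
contact_force: [-0.9, 0.5, 5.6]
grip_width: 0.504
gripper_force: 29.8
```

Emit:
carry_out(rows=[0.7, 0, 0, 0.02, 0, 0, 0.1, 0.7, 0, 0, 0.03, 0, 0, 0.2, 0.7, 0, 0, 0.05, 0, 0, 0.3, 0.7, 0, 0, 0.07, 0, 0, 0.4, 0.7, 0, 0, 0.09, 0, 0, 0.5, 0.7, 0, 0, 0.11, 0, 0, 0.6, 0.7, 0, 0, 0.13, 0, 0, 0.7, 0.7, 0, 0, 0.15, 0, 0, 0.8])

```text
clock: 17.75
ee_pos: [0.5382, -0.1052, 0.0365]
tcp_rot: [[-0.946, -0.323, 0.004], [-0.323, 0.946, -0.001], [-0.003, -0.002, -1.0]]
contact_force: [-1.3, -0.8, 6.0]
grip_width: 0.502
gripper_force: 29.8
```

```bash
python3 st.py
```

```text
t 17.75 pos [ 0.5382 -0.1052  0.0365] F [-1.3 -0.8  6. ] Ftool [ 1.4 -0.3 -6. ] M [ 0.002  0.155 -0.061] j6 -0.522 tau6 -1.222 grip 0.502 29.8
```

Emit:
carry_out(rows=[0.7, 0, 0, 0.02, 0, 0, 0.1, 0.7, 0, 0, 0.03, 0, 0, 0.2, 0.7, 0, 0, 0.05, 0, 0, 0.3, 0.7, 0, 0, 0.07, 0, 0, 0.4, 0.7, 0, 0, 0.09, 0, 0, 0.5, 0.7, 0, 0, 0.11, 0, 0, 0.6, 0.7, 0, 0, 0.13, 0, 0, 0.7, 0.7, 0, 0, 0.15, 0, 0, 0.8])

```text
clock: 18.42
ee_pos: [0.5382, -0.1053, 0.035]
tcp_rot: [[-0.891, 0.454, 0.004], [0.454, 0.891, -0.001], [-0.004, 0.0, -1.0]]
contact_force: [-0.6, -1.7, 4.3]
grip_width: 0.498
gripper_force: 29.9
```

```bash
python3 st.py
```

```text
t 18.42 pos [ 0.5382 -0.1053  0.035 ] F [-0.6 -1.7  4.3] Ftool [-0.3 -1.8 -4.3] M [-0.173  0.149  0.023] j6 0.278 tau6 -1.221 grip 0.498 29.9
```

Emit:
carry_out(rows=[0.7, 0, 0, 0.02, 0, 0, 0.1, 0.7, 0, 0, 0.03, 0, 0, 0.2, 0.7, 0, 0, 0.05, 0, 0, 0.3, 0.7, 0, 0, 0.07, 0, 0, 0.4])

```text
clock: 18.75
ee_pos: [0.5382, -0.1054, 0.0342]
tcp_rot: [[-0.644, 0.765, 0.004], [0.765, 0.644, -0.002], [-0.004, 0.002, -1.0]]
contact_force: [-0.9, -2.6, 5.0]
grip_width: 0.499
gripper_force: 30.0
```

```bash
python3 st.py
```

```text
t 18.75 pos [ 0.5382 -0.1054  0.0342] F [-0.9 -2.6  5. ] Ftool [-1.5 -2.3 -5. ] M [-0.29   0.04   0.026] j6 0.678 tau6 -1.22 grip 0.499 30.0
```

Emit:
carry_out(rows=[0.7, 0, 0, 0.02, 0, 0, 0.1, 0.7, 0, 0, 0.03, 0, 0, 0.2, 0.7, 0, 0, 0.05, 0, 0, 0.3])

```text
clock: 19.0
ee_pos: [0.5381, -0.1054, 0.0337]
tcp_rot: [[-0.389, 0.921, 0.004], [0.921, 0.389, -0.002], [-0.003, 0.003, -1.0]]
contact_force: [-0.2, -2.2, 5.3]
grip_width: 0.501
gripper_force: 30.0
```

```bash
python3 st.py
```

```text
t 19.0 pos [ 0.5381 -0.1054  0.0337] F [-0.2 -2.2  5.3] Ftool [-1.9 -1.  -5.3] M [-0.367  0.09   0.042] j6 0.978 tau6 -1.22 grip 0.501 30.0
```

Emit:
carry_out(rows=[0.7, 0, 0, 0.01, 0, 0, 0.05, 0.7, 0, 0, 0.02, 0, 0, 0.1, 0.7, 0, 0, 0.03, 0, 0, 0.15])

```text
clock: 19.25
ee_pos: [0.5381, -0.1055, 0.0334]
tcp_rot: [[-0.249, 0.968, 0.004], [0.968, 0.249, -0.002], [-0.003, 0.003, -1.0]]
contact_force: [-0.6, -2.5, 3.8]
grip_width: 0.501
gripper_force: 30.0
```

```bash
python3 st.py
```

```text
t 19.25 pos [ 0.5381 -0.1055  0.0334] F [-0.6 -2.5  3.8] Ftool [-2.3 -1.2 -3.8] M [-0.372  0.083  0.033] j6 1.126 tau6 -0.591 grip 0.501 30.0
```

Emit:
carry_out(rows=[0.7, 0, 0, 0.01, 0, 0, 0.05, 0.7, 0, 0, 0.02, 0, 0, 0.1, 0.7, 0, 0, 0.03, 0, 0, 0.15])

```text
clock: 19.5
ee_pos: [0.5381, -0.1055, 0.0331]
tcp_rot: [[-0.102, 0.995, 0.004], [0.995, 0.102, -0.002], [-0.002, 0.003, -1.0]]
contact_force: [-1.3, -1.6, 4.2]
grip_width: 0.5
gripper_force: 30.0
```

```bash
python3 st.py
```

```text
t 19.5 pos [ 0.5381 -0.1055  0.0331] F [-1.3 -1.6  4.2] Ftool [-1.4 -1.4 -4.2] M [-0.33   0.14   0.007] j6 1.276 tau6 -0.595 grip 0.5 30.0
```

Emit:
carry_out(rows=[0.7, 0, 0, 0.01, 0, 0, 0.05, 0.7, 0, 0, 0.02, 0, 0, 0.1, 0.7, 0, 0, 0.03, 0, 0, 0.15])

```text
clock: 19.75
ee_pos: [0.538, -0.1055, 0.0328]
tcp_rot: [[0.048, 0.999, 0.003], [0.999, -0.048, -0.002], [-0.002, 0.004, -1.0]]
contact_force: [-1.0, -2.1, 4.7]
grip_width: 0.5
gripper_force: 30.1
```

```bash
python3 st.py
```

```text
t 19.75 pos [ 0.538  -0.1055  0.0328] F [-1.  -2.1  4.7] Ftool [-2.1 -0.9 -4.7] M [-0.446  0.121  0.027] j6 1.426 tau6 -0.595 grip 0.5 30.1
```

Emit:
carry_out(rows=[0.7, 0, 0, 0.01, 0, 0, 0.05, 0.7, 0, 0, 0.02, 0, 0, 0.1, 0.7, 0, 0, 0.03, 0, 0, 0.15])

```text
clock: 20.0
ee_pos: [0.538, -0.1055, 0.0325]
tcp_rot: [[0.197, 0.98, 0.003], [0.98, -0.197, -0.002], [-0.001, 0.004, -1.0]]
contact_force: [-1.6, -1.3, 4.5]
grip_width: 0.501
gripper_force: 30.1
```

```bash
python3 st.py
```

```text
t 20.0 pos [ 0.538  -0.1055  0.0325] F [-1.6 -1.3  4.5] Ftool [-1.6 -1.2 -4.5] M [-0.366  0.196  0.026] j6 1.576 tau6 -0.596 grip 0.501 30.1
```

Emit:
carry_out(rows=[0.7, 0, 0, 0.01, 0, 0, 0.05, 0.7, 0, 0, 0.02, 0, 0, 0.1])

```text
clock: 20.17
ee_pos: [0.538, -0.1055, 0.0323]
tcp_rot: [[0.294, 0.956, 0.003], [0.956, -0.294, -0.002], [-0.001, 0.004, -1.0]]
contact_force: [-0.5, -2.0, 5.4]
grip_width: 0.5
gripper_force: 30.1
```

```bash
python3 st.py
```

```text
t 20.17 pos [ 0.538  -0.1055  0.0323] F [-0.5 -2.   5.4] Ftool [-2.1  0.1 -5.4] M [-0.36   0.179  0.05 ] j6 1.676 tau6 -0.596 grip 0.5 30.1
```

Emit:
carry_out(rows=[0.7, 0, 0, 0.01, 0, 0, 0.05, 0.7, 0, 0, 0.02, 0, 0, 0.1])

```text
clock: 20.33
ee_pos: [0.5379, -0.1055, 0.0321]
tcp_rot: [[0.388, 0.922, 0.003], [0.922, -0.388, -0.002], [-0.0, 0.004, -1.0]]
contact_force: [-0.3, -1.4, 4.9]
grip_width: 0.499
gripper_force: 30.1
```

```bash
cat > av.py <<'E'
from rig import env
import numpy as np
L=[]
for i in range(6): env.capture("side"); s=env.read_state(); L.append([s["moment"][2],s["joint_torque"][5]])
print(np.round(np.mean(L,0),3),np.round(np.std(L,0),3),s["joint_positions"][5].round(3),s["contact_force"].round(1))
E
python3 st.py; python3 av.py
```

```text
t 20.33 pos [ 0.5379 -0.1055  0.0321] F [-0.3 -1.4  4.9] Ftool [-1.4  0.2 -4.9] M [-0.464  0.187 -0.001] j6 1.776 tau6 -0.596 grip 0.499 30.1
[-0.084  0.04 ] [0.036 0.123] 1.773 [-1.6 -2.4  5.9]
```

Emit:
carry_out(rows=[0.7, 0, 0, 0.01, 0, 0, 0.05, 0.7, 0, 0, 0.02, 0, 0, 0.1])

```text
clock: 20.8
ee_pos: [0.5379, -0.1055, 0.0319]
tcp_rot: [[0.477, 0.879, 0.003], [0.879, -0.477, -0.002], [-0.0, 0.004, -1.0]]
contact_force: [-3.0, -0.7, 5.7]
grip_width: 0.496
gripper_force: 30.2
```

```bash
python3 st.py; python3 av.py
```

```text
t 20.8 pos [ 0.5379 -0.1055  0.0319] F [-3.  -0.7  5.7] Ftool [-2.  -2.3 -5.7] M [-0.416  0.216  0.061] j6 1.875 tau6 -0.644 grip 0.496 30.2
[-0.04   0.024] [0.03  0.117] 1.873 [-1.2 -1.8  5.2]
```

Emit:
carry_out(rows=[0.7, 0, 0, 0.01, 0, 0, 0.05, 0.7, 0, 0, 0.02, 0, 0, 0.1])

```text
clock: 21.27
ee_pos: [0.5379, -0.1055, 0.0318]
tcp_rot: [[0.563, 0.827, 0.003], [0.827, -0.563, -0.002], [0.0, 0.004, -1.0]]
contact_force: [-1.6, -1.0, 7.3]
grip_width: 0.501
gripper_force: 30.2
```

```bash
python3 st.py; python3 av.py
```

```text
t 21.27 pos [ 0.5379 -0.1055  0.0318] F [-1.6 -1.   7.3] Ftool [-1.7 -0.7 -7.3] M [-0.422  0.26   0.096] j6 1.975 tau6 -0.592 grip 0.501 30.2
[-0.097  0.024] [0.054 0.125] 1.973 [-1.6 -1.1  6.7]
```

Emit:
carry_out(rows=[0.7, 0, 0, 0.01, 0, 0, 0.05])

```text
clock: 21.65
ee_pos: [0.5379, -0.1055, 0.0317]
tcp_rot: [[0.602, 0.799, 0.003], [0.799, -0.602, -0.002], [0.0, 0.004, -1.0]]
contact_force: [-1.8, -1.8, 7.2]
grip_width: 0.501
gripper_force: 30.2
```

```bash
python3 st.py
```

```text
t 21.65 pos [ 0.5379 -0.1055  0.0317] F [-1.8 -1.8  7.2] Ftool [-2.5 -0.3 -7.2] M [-0.449  0.321  0.134] j6 2.023 tau6 -0.97 grip 0.501 30.2
```

Emit:
carry_out(rows=[0.7, 0, 0, 0.01, 0, 0, 0.05])

```text
clock: 21.73
ee_pos: [0.5379, -0.1055, 0.0317]
tcp_rot: [[0.642, 0.766, 0.003], [0.766, -0.642, -0.002], [0.001, 0.004, -1.0]]
contact_force: [-3.5, -1.2, 7.6]
grip_width: 0.507
gripper_force: 30.3
```

```bash
python3 st.py
```

```text
t 21.73 pos [ 0.5379 -0.1055  0.0317] F [-3.5 -1.2  7.6] Ftool [-3.1 -1.9 -7.6] M [-0.442  0.35   0.123] j6 2.075 tau6 -0.542 grip 0.507 30.3
```

Emit:
carry_out(rows=[0.7, 0, 0, 0.01, 0, 0, 0.05])

```text
clock: 21.82
ee_pos: [0.5379, -0.1055, 0.0316]
tcp_rot: [[0.68, 0.733, 0.003], [0.733, -0.68, -0.002], [0.001, 0.004, -1.0]]
contact_force: [-3.1, -1.1, 6.1]
grip_width: 0.498
gripper_force: 30.3
```

```bash
python3 st.py
```

```text
t 21.82 pos [ 0.5379 -0.1055  0.0316] F [-3.1 -1.1  6.1] Ftool [-2.9 -1.5 -6.2] M [-0.442  0.414  0.231] j6 2.125 tau6 -0.458 grip 0.498 30.3
```

Contact torque is rising clearly, to about 0.2 N m, which fits roughly 14 N on the gauge. I'll ease back slightly and release.

Emit:
carry_out(rows=[0.7, 0, 0, -0.05, 0, 0, -0.04, 0.7, 0, 0, -0.05, 0, 0, -0.04, 0.7, 0, 0, -0.05, 0, 0, -0.04])

```text
clock: 22.07
ee_pos: [0.5378, -0.1055, 0.0316]
tcp_rot: [[0.649, 0.761, 0.003], [0.761, -0.649, -0.002], [0.001, 0.004, -1.0]]
contact_force: [-1.8, -2.5, 7.8]
grip_width: 0.502
gripper_force: 30.8
```

```bash
python3 st.py; python3 av.py
```

```text
t 22.07 pos [ 0.5378 -0.1055  0.0316] F [-1.8 -2.5  7.8] Ftool [-3.   0.2 -7.8] M [-0.595  0.2    0.073] j6 2.084 tau6 0.021 grip 0.502 30.8
[0.043 0.063] [0.032 0.002] 2.084 [-1.9 -2.1  6.2]
```

Emit:
carry_out(rows=[0.4, 0, 0, 0, 0, 0, 0, 0.3, 0, 0, 0, 0, 0, 0, 0.3, 0, 0, 0, 0, 0, 0, 0.3, 0, 0, 0, 0, 0, 0, 0.3, 0, 0, -2, 0, 0, 0, 0.3, 0, 0, -5, 0, 0, 0, 0.3, 0, 0, -9, 0, 0, 0, 0.3, 0, 0, -12, 0, 0, 0])

```text
clock: 23.03
ee_pos: [0.5366, -0.1045, 0.1518]
tcp_rot: [[0.648, 0.762, 0.0], [0.762, -0.648, 0.0], [0.0, 0.0, -1.0]]
contact_force: [1.7, -0.2, 0.6]
grip_width: 0.695
gripper_force: 0.0
```

Emit:
carry_out(rows=[0.3, 0, 0, -3, 0, 0, 0, 0.3, 0, 0, -3, 0, 0, 0, 0.3, 0, 0, -3, 0, 0, 0, 0.3, 0, 0, -3, 0, 0, 0])

```text
clock: 23.37
ee_pos: [0.5364, -0.1045, 0.179]
tcp_rot: [[0.648, 0.762, -0.001], [0.762, -0.648, 0.0], [-0.0, -0.001, -1.0]]
contact_force: [0.0, 0.3, -0.5]
grip_width: 0.704
gripper_force: 0.0
```

```bash
python3 st.py
python3 - <<'E'
from rig import env
from h import *
d=env.capture("side"); o=load("pics/side7.npz")
b=lambda c:(lambda im:(im[...,2]>im[...,0]+40))(c["img"].astype(int))
for c in(o,d): print([ (st.tolist(),ce.round(1)) for st,ce,_ in comps(b(c),80)])
E
```

```text
t 23.37 pos [ 0.5364 -0.1045  0.179 ] F [ 0.   0.3 -0.5] Ftool [ 0.3 -0.2  0.5] M [-0.005  0.    -0.013] j6 2.083 tau6 0.001 grip 0.704 0.0
[([337, 202, 32, 27, 464], array([350.6, 214.2])), ([349, 254, 32, 27, 450], array([366.4, 266.9]))]
[([337, 203, 32, 26, 415], array([349.7, 215.2])), ([349, 254, 32, 28, 441], array([366.3, 267.1]))]
```

The gauge has not moved (its left and bottom extents are unchanged, and the lower collar now hides a little more of it). The arm is clear, so I'm handing in.

```bash
python3 -c "
from rig import env
print(env.job_done())"
```

```text
the job is handed in; nothing more can be done
None
```

The job is handed in, with no verdict shown: the blue gauge is home against the post, nipped by the collar at an estimated 9–12 N (inferred from wrist torque, not measured directly), and the arm has let go and is clear.

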